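# Shake caramel balls over a chocolate cake

## Robot

A 6-joint arm with a two-finger parallel gripper is mounted at the origin on the work surface. World frame = base frame: x ahead of the robot, y to its left, z up, the work surface at z = 0. Lengths are in m, angles in rad, forces in N, time in s.
With the tool pointing down it reaches from about 0.425 to 0.95 m from the base axis. Payload 14.7 kg.
Tool frame: the origin (TCP) lies between the finger pads; the fingertips stand 25 mm ahead of it and the grasp point (between the pads) lies 6 mm ahead of it; z points along the fingers, x is the direction in which the jaws open and shut, and the axes are right-handed (so a half turn about z gives the same grasp; the last joint's range is limited). The gripper opens to 85 mm and grips with 20 to 120 N. Pads are 22 mm wide; open, the fingers measure 114 mm over their backs; the gripper's body (76 mm by 85 mm) begins 54 mm behind the grasp point. The pads swing forward as they close: fully open they stand 13 mm farther back than shut.
Start: joints at [-1.324, 0.48, 1.596, -0, 1.065, -0.047], TCP at [0.188, -0.622, 0.256] pointing down, gripper open.
Joint ranges: [-2.75, 2.75], [-0.82, 2.05], [0.23, 2.67], [-1.56, 4.7], [0.09, 2.69], [-2.92, 2.92]. Speed limits (rad/s): [1.89, 1.89, 2.39, 3.01, 3.01, 3.01].

## Interface

Orientations are given as a unit quaternion [w, x, y, z].
In Python, from station import env, optics gives the robot as it stands.
- The arm moves only by the tool send_rows, never from a script. Its argument "plan" is a list that holds one entry, the list of rows, each a list of 6 numbers: the shift along the world's x, y, z in mm, then the turn, a rotation vector about the world's x, y, z in rad. A call has 1 to 8 rows; each row is the pose to reach, as a shift and turn from the pose commanded when the call began; what a row does not reach only later rows make up. A row lasts 1/8 s, in which the tool goes at most 62.5 mm and 10.7 degrees, less where a joint would pass 70% of its speed; a pose out of reach is approached as far as the arm can. A call with a gripper value outside its range is refused whole. "hand" is the opening, from 0 (shut) to 1 (fully open), set as the call begins (left out, the last holds). The fingers move at their own pace and stop on an object; the grip force is fixed at half the most. Time passes only in rows, so rows that repeat a pose let the fingers close. It gives the time, the measured TCP pose, the force and the opening at its end, in the units of the state.
- env.state(): the state, without advancing time (a new reading comes with each control period).
- optics.read_camera(name): name is "scene" or "top" or "wrist"; returns a dict with "image" (400x640x3 uint8, red, green, blue), "fx", "fy", "cx", "cy" (pixels), "R" (3x3) and "t" (3): a world point X has camera coordinates R X + t. Camera axes: x right, y down, z forward; pixel columns grow to the right and rows downward; lengths in m; the calibration is good to about 2 mm. The wrist camera is an equidistant fisheye: a pixel r from the principal point sees the ray r / f radians off the axis. A picture is of the moment at which its call begins. There is no depth.
- env.sign_off(): hands the job in, once; it reports no verdict.
The state is a dict: "time_s": time; "joints": joint angles; "qvel": joint speeds; "tau": joint torques, N m; "tool_pos": TCP position; "tcp_rot": TCP orientation; "force": force on the tool from outside, world axes, zero at the start; "torque": the same for the moment, N m; "width": opening from 0.0 (shut) to 1.0 (fully open).
Only numpy, scipy, OpenCV 4.12 (cv2) and the standard library are available. Lean on these libraries where they do the work, as an engineer would, in place of code of your own. Each camera call takes 0.05 s, during which the arm holds its last target.

## Task

Take the red-gripped shaker, the one with the six caramel balls in it, hold it over the chocolate slab cake and shake or rock it from side to side so that all six balls come to lie on the cake's top inside the cream border, at least two of them on each of its two halves. Then stand the shaker upright on the worktop again and let go. Don't press the shaker or the gripper against the cake, don't touch the balls with the gripper, and leave the empty blue-gripped shaker where it is.

Things in the scene. Friction and masses are not known exactly. Their poses are not given: they have to be found in the camera images.
- shaker_grip (a point): Full shaker, RED square grip post 24 x 24 mm, 43 to 95 mm above its base, in the middle of a 43 mm tall box, 84 (x) x 76 (y) mm, steel sides, clear roof; 0.14 to 0.28 kg. Point: on the post's axis, 70 mm above the flat base; axes: the shaker's, z up. A wall at x = 0 parts the inside into two chambers of three balls, each with an open mouth at its end (+x, -x).
- shaker_mouth (a point): Floor edge at the full shaker's +x mouth: 42 mm along x, 57 mm below the grip point; the -x mouth mirrors it. Mouths span the width. Floors rise 10 degrees to the mouths: balls stay in while level, roll from about 22 degrees. Tip an end 30 to 40 degrees down (about the shaker's y), the grip point 130 mm above the cake's top: its balls stop 60 to 95 mm past the grip's plumb line.
- empty_grip (a point): Like shaker but empty, BLUE grip post, not to be moved. Same sizes: 84 x 76 x 95 mm; the point is on the post's axis, 70 mm above its base.
- cake: Chocolate slab cake, fixed. Origin: under its gold board's centre, on the worktop. Board 200 (x) x 300 (y) x 8 mm; cake 170 x 270 mm, flat dark top 58 mm up. Cream border on the top, 14 mm wide, up to 84 mm high; a cream ridge 10 mm wide, up to 72 mm high, along x at y = 0 parts the top into halves +y and -y, each 142 (x) x 116 (y) mm.
- ball0_center (a point): caramel-coloured (orange-gold) sugar ball, 20 mm across, 10 g; the point is its centre. Starts in the red-gripped shaker, on its +x side.
- ball1_center (a point): caramel-coloured (orange-gold) sugar ball, 20 mm across, 10 g; the point is its centre. Starts in the red-gripped shaker, on its +x side.
- ball2_center (a point): caramel-coloured (orange-gold) sugar ball, 20 mm across, 10 g; the point is its centre. Starts in the red-gripped shaker, on its +x side.
- ball3_center (a point): caramel-coloured (orange-gold) sugar ball, 20 mm across, 10 g; the point is its centre. Starts in the red-gripped shaker, on its -x side.
- ball4_center (a point): caramel-coloured (orange-gold) sugar ball, 20 mm across, 10 g; the point is its centre. Starts in the red-gripped shaker, on its -x side.
- ball5_center (a point): caramel-coloured (orange-gold) sugar ball, 20 mm across, 10 g; the point is its centre. Starts in the red-gripped shaker, on its -x side.

How it is judged:
On the way, in this order (a step that is already met when the one before it is completed fails the run):
1. the shaker is held above the cake (horizontal distance between shaker_grip and cake below 0.18 m and height (world z) of shaker_grip above 0.13 m and contact force between the fingers and shaker above 0.5 N), for 0.1 s.
2. all six balls lie inside the cream border, at least two on each half (x of ball0_center in the frame of cake between -0.075 and 0.075 m and y of ball0_center in the frame of cake between -0.125 and 0.125 m and z of ball0_center in the frame of cake between 0.055 and 0.085 m and x of ball1_center in the frame of cake between -0.075 and 0.075 m and y of ball1_center in the frame of cake between -0.125 and 0.125 m and z of ball1_center in the frame of cake between 0.055 and 0.085 m and x of ball2_center in the frame of cake between -0.075 and 0.075 m and y of ball2_center in the frame of cake between -0.125 and 0.125 m and z of ball2_center in the frame of cake between 0.055 and 0.085 m and x of ball3_center in the frame of cake between -0.075 and 0.075 m and y of ball3_center in the frame of cake between -0.125 and 0.125 m and z of ball3_center in the frame of cake between 0.055 and 0.085 m and x of ball4_center in the frame of cake between -0.075 and 0.075 m and y of ball4_center in the frame of cake between -0.125 and 0.125 m and z of ball4_center in the frame of cake between 0.055 and 0.085 m and x of ball5_center in the frame of cake between -0.075 and 0.075 m and y of ball5_center in the frame of cake between -0.125 and 0.125 m and z of ball5_center in the frame of cake between 0.055 and 0.085 m and (y of each of ball0_center, ball1_center in the frame of cake above 0 m or y of each of ball0_center, ball2_center in the frame of cake above 0 m or y of each of ball0_center, ball3_center in the frame of cake above 0 m or y of each of ball0_center, ball4_center in the frame of cake above 0 m or y of each of ball0_center, ball5_center in the frame of cake above 0 m or y of each of ball1_center, ball2_center in the frame of cake above 0 m or y of each of ball1_center, ball3_center in the frame of cake above 0 m or y of each of ball1_center, ball4_center in the frame of cake above 0 m or y of each of ball1_center, ball5_center in the frame of cake above 0 m or y of each of ball2_center, ball3_center in the frame of cake above 0 m or y of each of ball2_center, ball4_center in the frame of cake above 0 m or y of each of ball2_center, ball5_center in the frame of cake above 0 m or y of each of ball3_center, ball4_center in the frame of cake above 0 m or y of each of ball3_center, ball5_center in the frame of cake above 0 m or y of each of ball4_center, ball5_center in the frame of cake above 0 m) and (y of each of ball0_center, ball1_center in the frame of cake below 0 m or y of each of ball0_center, ball2_center in the frame of cake below 0 m or y of each of ball0_center, ball3_center in the frame of cake below 0 m or y of each of ball0_center, ball4_center in the frame of cake below 0 m or y of each of ball0_center, ball5_center in the frame of cake below 0 m or y of each of ball1_center, ball2_center in the frame of cake below 0 m or y of each of ball1_center, ball3_center in the frame of cake below 0 m or y of each of ball1_center, ball4_center in the frame of cake below 0 m or y of each of ball1_center, ball5_center in the frame of cake below 0 m or y of each of ball2_center, ball3_center in the frame of cake below 0 m or y of each of ball2_center, ball4_center in the frame of cake below 0 m or y of each of ball2_center, ball5_center in the frame of cake below 0 m or y of each of ball3_center, ball4_center in the frame of cake below 0 m or y of each of ball3_center, ball5_center in the frame of cake below 0 m or y of each of ball4_center, ball5_center in the frame of cake below 0 m)), for 0.2 s.
At the end, for the whole second after the job is handed in: All six balls lie at rest on the cake's top inside the cream border, at least two on each side of the middle ridge, and the red-gripped shaker stands upright (within 10 degrees) on the worktop, released and at rest (all of step 2 and linear speed of each of ball0, ball1, ball2, ball3, ball4, ball5 below 0.05 m/s and height (world z) of shaker_grip below 0.085 m and angle between shaker_grip's own z axis and vertical below 0.17 rad and linear speed of shaker below 0.03 m/s); the robot touches nothing.
It fails at once if the empty shaker is moved by more than 20 mm (distance of empty_grip from where it was at the start of the episode above 0.02 m).
It fails at once if the shaker or the gripper presses on the cake with more than 4 N (contact force between any of shaker, the fingers, the arm and cake above 4 N).
It fails at once if the gripper touches a ball (contact force between the fingers and ball0 above 0.3 N or contact force between the fingers and ball1 above 0.3 N or contact force between the fingers and ball2 above 0.3 N or contact force between the fingers and ball3 above 0.3 N or contact force between the fingers and ball4 above 0.3 N or contact force between the fingers and ball5 above 0.3 N).
It also fails if it takes over 56 s, if anything falls off the work surface, if the arm or the gripper's body presses on something with over 40 N, if the wrist force passes 120 N, or if a joint passes its speed limit or range.

## Working session

There is one attempt and no reset: what is moved stays moved. The work goes in short steps, Python scripts to look and compute and a tool call to move; the robot and the scene stay as the last step left them, time stands still between calls to the robot, and variables do not carry over. Pictures are saved under pics/ and viewed, and the job is handed in when it is done.

Besides the shell and the picture viewer there is one more tool, called after "Request:" in YAML: its name, and indented under it one key for each argument. send_rows: Moves the arm, as the interface text tells. Its arguments: {"type":"object","properties":{"plan":{"type":"array"},"hand":{"type":"number"}},"required":["plan"]}

```bash
ls; mkdir -p pics; python3 - <<'E'
from station import env, optics
import cv2
print(env.state())
for n in ["scene","top","wrist"]:
    d=optics.read_camera(n); cv2.imwrite(f"pics/{n}0.png",d["image"][:,:,::-1])
    print(n,d["fx"],d["fy"],d["cx"],d["cy"],d["R"],d["t"])
E
```

```text
pics
{'time_s': 0.0, 'joints': array([-1.32359785e+00,  4.80815012e-01,  1.59686764e+00, -8.00315731e-06,
        1.06512013e+00, -4.66380092e-02]), 'qvel': array([-0.00045925,  0.00019108,  0.00043631,  0.0015821 , -0.00071616,
        0.00192967]), 'tau': array([-3.62768093e-03, -9.50652766e+01, -4.30182874e+01, -6.67567783e-04,
        1.25801584e-02, -9.11151432e-06]), 'tool_pos': array([ 0.18815673, -0.62176801,  0.25568562]), 'tcp_rot': array([-3.80154114e-04,  8.03003626e-01, -5.95973834e-01, -4.70743691e-04]), 'force': array([ 0.23288405, -0.04663514, -0.56696374]), 'torque': array([-0.02821354, -0.01739868, -0.02135841]), 'width': 1.0003428763764126}
scene 482.13098104343635 482.13098104343635 314.64672668879825 205.3404761432166 [[-0.20118708  0.97951881 -0.00816451]
 [ 0.70595904  0.13921132 -0.69443649]
 [-0.67907702 -0.14547546 -0.71950768]] [ 0.19454728 -0.31441151  1.32370812]
top 367.8573601947577 367.8573601947577 317.3718788906884 198.35286701440046 [[ 1.48506797e-03 -9.99966439e-01 -8.05696666e-03]
 [-9.80661127e-01  1.20512061e-04 -1.95713413e-01]
 [ 1.95707816e-01  8.19180173e-03 -9.80628036e-01]] [-0.09305367  0.55147105  0.76252233]
wrist 309.70691628693146 309.70691628693146 321.32080805433253 202.54261415537928 [[ 0.28870046 -0.95741892 -0.00102521]
 [-0.90969385 -0.27464297  0.31149371]
 [-0.29851154 -0.08899575 -0.95024766]] [-0.6481445  -0.04010218  0.38033076]
```

View pics/scene0.png

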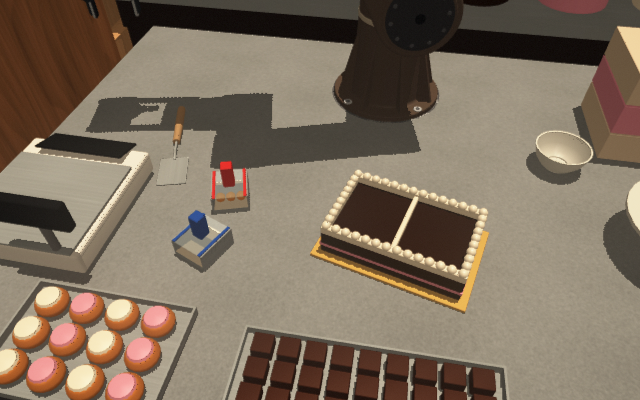

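View pics/top0.png

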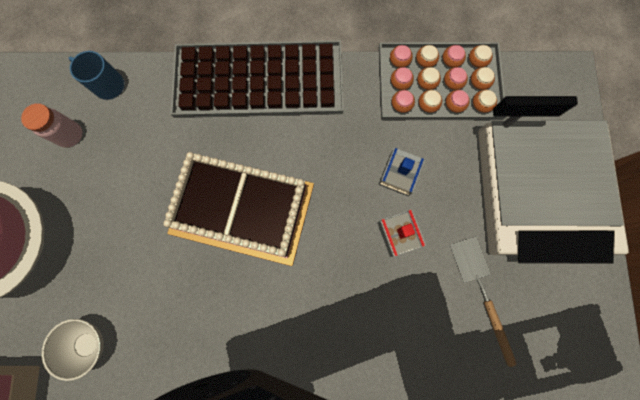

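View pics/wrist0.png

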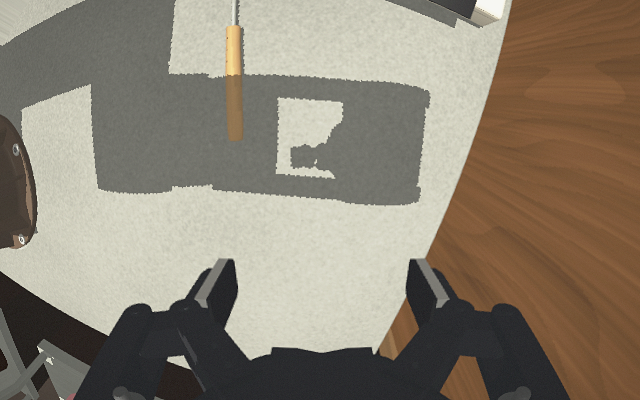

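The pictures show the red shaker at about (404,232) in top, the blue at (404,168) and the cake at (238,205). I'll crop in for detail.

```bash
cat > h.py <<'E'
from station import env, optics
import cv2, numpy as np
def cam(n): return optics.read_camera(n)
def ray(d,u,v):
    R=np.array(d["R"]);t=np.array(d["t"])
    c=-R.T@t; return c,R.T@np.array([(u-d["cx"])/d["fx"],(v-d["cy"])/d["fy"],1.0])
def onz(d,u,v,z):
    c,r=ray(d,u,v); return c+r*(z-c[2])/r[2]
def tri(d1,p1,d2,p2):
    c1,r1=ray(d1,*p1);c2,r2=ray(d2,*p2)
    s=np.linalg.lstsq(np.c_[r1,-r2],c2-c1,rcond=None)[0]
    a=c1+r1*s[0];b=c2+r2*s[1]; return (a+b)/2,np.linalg.norm(a-b)
def proj(d,X):
    c=np.array(d["R"])@X+np.array(d["t"]); return d["fx"]*c[0]/c[2]+d["cx"],d["fy"]*c[1]/c[2]+d["cy"]
E
python3 - <<'E'
from h import *
t=cam("top");s=cam("scene")
a=cv2.resize(t["image"][140:265,370:440],None,fx=5,fy=4.8,interpolation=cv2.INTER_NEAREST)
b=cv2.resize(s["image"][150:275,165:260],None,fx=4.5,fy=4.8,interpolation=cv2.INTER_NEAREST)
cv2.imwrite("pics/crop1.png",np.hstack([a,b])[:,:,::-1]); 
a=cv2.resize(t["image"][145:270,155:325],None,fx=4.6,fy=4.6,interpolation=cv2.INTER_NEAREST)
cv2.imwrite("pics/crop2.png",a[:,:,::-1])
E
```

```text
(no output)
```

View pics/crop1.png

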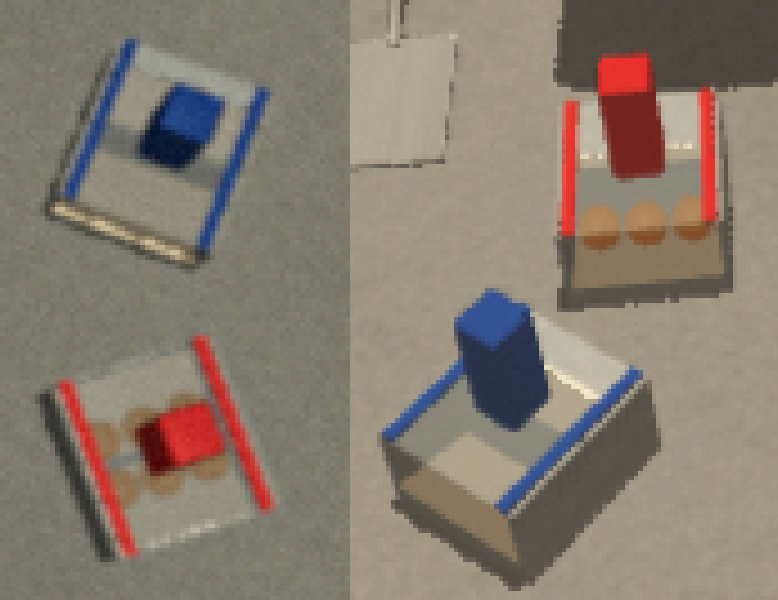

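View pics/crop2.png

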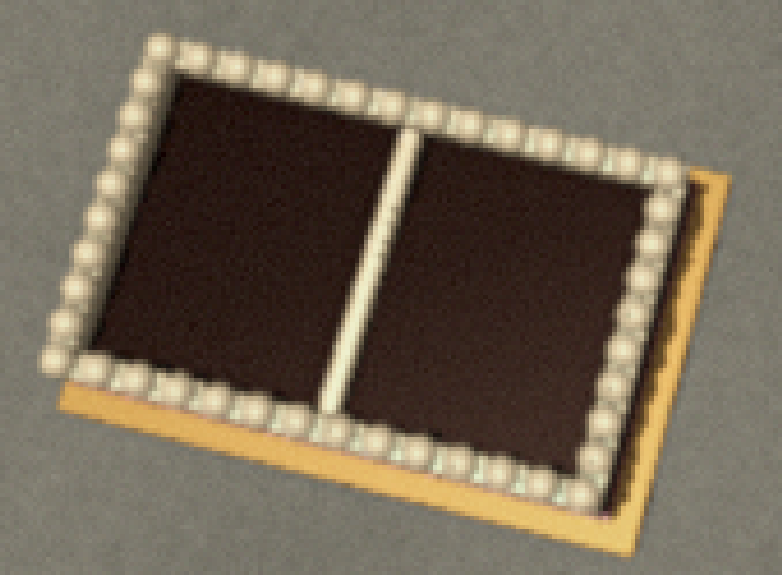

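```bash
python3 - <<'E'
from h import *
t=cam("top");s=cam("scene")
def comps(d,lo,hi,box,mn=8):
    x0,y0,x1,y1=box
    hsv=cv2.cvtColor(d["image"],cv2.COLOR_RGB2HSV)
    m=cv2.inRange(hsv,lo,hi)
    if lo[0]==0: m|=cv2.inRange(hsv,(174,lo[1],lo[2]),(180,255,255))
    k=np.zeros_like(m);k[y0:y1,x0:x1]=m[y0:y1,x0:x1]
    n,l,st,c=cv2.connectedComponentsWithStats(k)
    return [(st[i],c[i],np.argwhere(l==i)[:,::-1]) for i in range(1,n) if st[i][4]>=mn]
for nm,lo,hi in [("red",(0,150,150),(8,255,255)),("blue",(105,120,105),(125,255,255))]:
  for cn,d,box in [("top",t,(370,140,440,265)),("scene",s,(165,150,260,275))]:
    for st,c,p in comps(d,lo,hi,box):
        vx,vy,x,y=cv2.fitLine(p.astype(np.float32),cv2.DIST_L2,0,.01,.01).ravel()
        w=onz(d,*c,.043); w2=onz(d,x+vx*10,y+vy*10,.043)-onz(d,x,y,.043)
        print(nm,cn,st,c.round(1),"z43",w.round(4),"ang",np.degrees(np.arctan2(w2[1],w2[0])).round(1),"z95",onz(d,*c,.095).round(4))
pts=[(159,48),(667,172),(582,495),(53,360)]
for z in (.071,.077):
    P=[onz(t,155+(u+.5)/4.6-.5,145+(v+.5)/4.6-.5,z) for u,v in pts]
    print(z,np.mean(P,0).round(4),[np.linalg.norm(P[i]-P[(i+1)%4]).round(4) for i in range(4)],
     [np.degrees(np.arctan2(*(P[i]-P[(i+1)%4])[1::-1])).round(1) for i in range(4)])
rp=[(408,130),(331,412)]
P=[onz(t,155+(u+.5)/4.6-.5,145+(v+.5)/4.6-.5,.068) for u,v in rp]
print("ridge",np.mean(P,0),np.degrees(np.arctan2(*(P[0]-P[1])[1::-1])),np.linalg.norm(P[0]-P[1]))
bp=[(732,174),(632,556),(58,408)]
P=[onz(t,155+(u+.5)/4.6-.5,145+(v+.5)/4.6-.5,.008) for u,v in bp]
print("board c",(P[0]+P[2])/2,np.linalg.norm(P[0]-P[1]),np.linalg.norm(P[1]-P[2]))
# scene ridge
E
```

```text
red top [409 210  15  36  93] [416.1 227.4] z43 [ 0.4883 -0.3109  0.043 ] ang -161.5 z95 [ 0.4821 -0.2974  0.095 ]
red top [382 219  15  37  97] [389.3 236.9] z43 [ 0.4673 -0.251   0.043 ] ang -161.3 z95 [ 0.4624 -0.2413  0.095 ]
red top [402 224  13  13 121] [407.9 229.9] z43 [ 0.4827 -0.2926  0.043 ] ang -142.4 z95 [ 0.4769 -0.2802  0.095 ]
red scene [220 161  12   9  96] [225.5 165.2] z43 [ 0.4248 -0.3092  0.043 ] ang 117.0 z95 [ 0.48   -0.2825  0.095 ]
red scene [243 168   4  28  84] [244.  181.8] z43 [ 0.4677 -0.2536  0.043 ] ang 17.7 z95 [ 0.5197 -0.2311  0.095 ]
red scene [212 171   3  28  78] [213.1 185.3] z43 [ 0.4905 -0.3137  0.043 ] ang -160.7 z95 [ 0.5407 -0.2867  0.095 ]
blue top [383 149  14  32  65] [389.6 164.5] z43 [ 0.6327 -0.2577  0.043 ] ang -22.5 z95 [ 0.6173 -0.2476  0.095 ]
blue top [402 158  12  11  90] [407.9 163.1] z43 [ 0.636  -0.2997  0.043 ] ang -114.3 z95 [ 0.6204 -0.2869  0.095 ]
blue top [410 159  13  33  66] [416. 175.] z43 [ 0.6078 -0.3169  0.043 ] ang -22.4 z95 [ 0.594  -0.3029  0.095 ]
blue scene [189 211  16  12 113] [196.3 216. ] z43 [ 0.5797 -0.3161  0.043 ] ang 121.2 z95 [ 0.6233 -0.2889  0.095 ]
blue scene [173 225  17  16  50] [181.2 233.1] z43 [ 0.6271 -0.328   0.043 ] ang 157.9 z95 [ 0.6671 -0.2999  0.095 ]
blue scene [198 227  31  29  94] [212.8 241.4] z43 [ 0.6348 -0.262   0.043 ] ang 157.6 z95 [ 0.6742 -0.2389  0.095 ]
0.071 [0.5395 0.089  0.071 ] [np.float64(0.2549), np.float64(0.1572), np.float64(0.2566), np.float64(0.1573)] [np.float64(75.9), np.float64(-13.8), np.float64(-104.0), np.float64(165.6)]
0.077 [0.5384 0.0875 0.077 ] [np.float64(0.253), np.float64(0.156), np.float64(0.2547), np.float64(0.1561)] [np.float64(75.9), np.float64(-13.8), np.float64(-104.0), np.float64(165.6)]
ridge [0.53841498 0.08661232 0.068     ] -12.603740165745583 0.13925199594935433
board c [0.53878663 0.08554551 0.008     ] 0.1995943642143533 0.2987314529838712
```

Request:
send_rows:
  plan:
    - [[20,25,0,0,0,0.1],[60,70,0,0,0,0.26],[100,115,0,0,0,0.42],[140,162,0,0,0,0.58],[180,210,0,0,0,0.74],[220,256,0,0,0,0.91],[255,298,0,0,0,1.07],[280,328,-20,0,0,1.23]]
  hand: 1

```text
time_s: 1.35
tool_pos: [0.4703, -0.2927, 0.2374]
tcp_rot: [0.001, 1.0, -0.02, 0.001]
force: [0.1, -1.1, -0.2]
width: 0.998
```

Request:
send_rows:
  plan:
    - [[6,7,-20,0,0,0.13],[10,12,-40,0,0,0.26],[10,12,-56,0,0,0.367],[10,12,-56,0,0,0.367],[10,12,-56,0,0,0.367]]

```text
time_s: 1.98
tool_pos: [0.4784, -0.2824, 0.1809]
tcp_rot: [0.0, 0.987, 0.158, 0.0]
force: [-0.1, -0.1, 0.9]
width: 0.998
```

```bash
cat > st.py <<'E'
from h import *
from scipy.spatial.transform import Rotation as Ro
def st():
    s=env.state();q=s["tcp_rot"];M=Ro.from_quat([q[1],q[2],q[3],q[0]]).as_matrix()
    print("t",round(s["time_s"],2),"pos",s["tool_pos"].round(4),"xyaw",np.degrees(np.arctan2(M[1,0],M[0,0])).round(2),"z",M[:,2].round(4),"w",round(s["width"],3),"F",s["force"].round(1),"j",s["joints"].round(2)); return s,M
E
python3 - <<'E'
from st import *
s,M=st()
d=cam("wrist");cv2.imwrite("pics/w1.png",d["image"][:,:,::-1])
def fproj(d,X):
    c=d["R"]@np.array(X)+d["t"];th=np.arctan2(np.hypot(c[0],c[1]),c[2]);k=d["fx"]*th/np.hypot(c[0],c[1]);return (c[0]*k+d["cx"]).round(1),(c[1]*k+d["cy"]).round(1)
print("expected top centre",fproj(d,[.4785,-.2817,.095]))
hsv=cv2.cvtColor(d["image"],cv2.COLOR_RGB2HSV);m=cv2.inRange(hsv,(0,150,150),(8,255,255))
n,l,S,c=cv2.connectedComponentsWithStats(m)
print([(S[i],c[i].round(1)) for i in range(1,n) if S[i][4]>30])
E
```

```text
t 1.98 pos [ 0.4784 -0.2824  0.1809] xyaw 18.18 z [ 4.e-04 -3.e-04 -1.e+00] w 0.998 F [-0.1 -0.1  0.9] j [-0.59  0.44  1.89 -0.    0.81 -0.91]
expected top centre (np.float64(322.0), np.float64(221.1))
[(array([270, 158, 100,   8, 587], dtype=int32), array([319.3, 162.1])), (array([ 303,  186,   32,   47, 1094], dtype=int32), array([318. , 211.5])), (array([275, 230,  92,   6, 330], dtype=int32), array([322.2, 232.8]))]
```

View pics/w1.png

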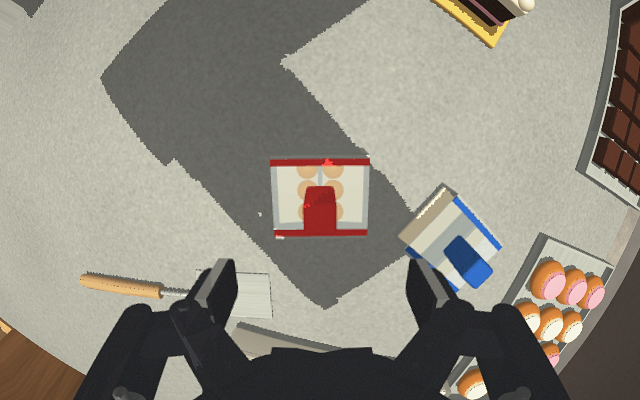

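The post is centred between the jaws (about x=320) and the box is square to the image, so I'll descend and grip.

Request:
send_rows:
  plan:
    - [[-1,0,-30,0,0,0],[-1,0,-60,0,0,0],[-1,0,-85,0,0,0],[-1,0,-97,0,0,0],[-1,0,-104,0,0,0],[-1,0,-104,0,0,0]]

```text
time_s: 2.78
tool_pos: [0.4775, -0.2823, 0.0766]
tcp_rot: [0.0, 0.987, 0.159, 0.0]
force: [-0.2, -0.7, 0.4]
width: 0.996
```

Request:
send_rows:
  plan:
    - [[0,0,0,0,0,0],[0,0,0,0,0,0],[0,0,0,0,0,0],[0,0,0,0,0,0],[0,0,0,0,0,0],[0,0,0,0,0,0]]
  hand: 0

```text
time_s: 3.52
tool_pos: [0.4774, -0.2822, 0.0766]
tcp_rot: [0.0, 0.987, 0.159, 0.0]
force: [-1.3, 0.5, 5.6]
width: 0.274
```

```bash
python3 - <<'E'
from st import *
s,M=st()
a=cam("wrist")["image"];b=cam("scene")["image"][110:260,130:330]
b=cv2.resize(b,None,fx=2.5,fy=2.5)
a=a[100:375,160:480]; a=cv2.resize(a,(300,375))
cv2.imwrite("pics/g1.png",np.hstack([a,b])[:,:,::-1])
E
```

```text
t 3.52 pos [ 0.4774 -0.2822  0.0766] xyaw 18.33 z [ 3.e-04 -2.e-04 -1.e+00] w 0.274 F [-1.3  0.5  5.6] j [-0.59  0.6   1.96  0.    0.59 -0.91]
```

View pics/g1.png

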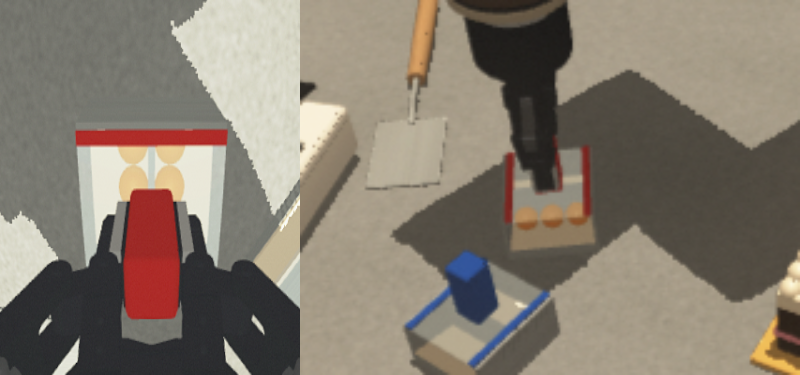

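Request:
send_rows:
  plan:
    - [[0,0,5,0,0,0],[0,0,16,0,0,0],[0,0,32,0,0,0],[0,0,52,0,0,0],[0,0,74,0,0,0],[0,0,96,0,0,0],[0,0,112,0,0,0],[0,0,120,0,0,0]]

```text
time_s: 4.62
tool_pos: [0.4775, -0.2823, 0.1976]
tcp_rot: [0.0, 0.987, 0.159, 0.0]
force: [-1.2, -0.2, -2.3]
width: 0.276
```

```bash
python3 - <<'E'
from st import *
s,M=st()
a=cam("wrist")["image"];b=cam("scene")["image"][80:260,130:330]
b=cv2.resize(b,None,fx=2.2,fy=2.2)
a=a[100:375,160:480]; a=cv2.resize(a,(330,396))
cv2.imwrite("pics/g2.png",np.hstack([a,b])[:,:,::-1])
E
```

```text
t 4.62 pos [ 0.4775 -0.2823  0.1976] xyaw 18.34 z [ 1.1e-03 -8.0e-04 -1.0e+00] w 0.276 F [-1.2 -0.2 -2.3] j [-0.59  0.42  1.88 -0.    0.85 -0.91]
```

View pics/g2.png

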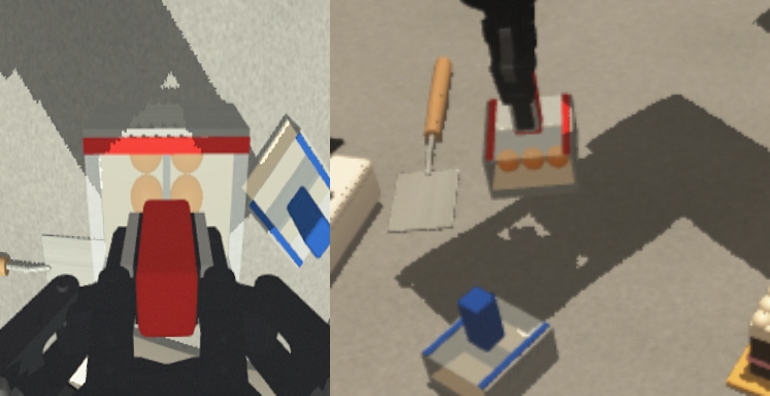

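The shaker is lifted level and all six balls are still inside. Next I carry it to above the cake.

Request:
send_rows:
  plan:
    - [[1,4,0,0,0,0.01],[2,14,1,0,0,0.04],[5,30,2,0,0,0.08],[8,50,4,0,0,0.14],[12,73,6,0,0,0.2],[16,98,8,0,0,0.27],[20,123,9,0,0,0.34],[24,148,10,0,0,0.41]]

```text
time_s: 5.72
tool_pos: [0.5013, -0.1321, 0.2065]
tcp_rot: [-0.0, 0.933, 0.359, 0.0]
force: [0.8, 0.6, -3.2]
width: 0.269
```

Request:
send_rows:
  plan:
    - [[4,25,0,0,0,0.07],[8,50,0,0,0,0.14],[12,75,0,0,0,0.21],[16,100,0,0,0,0.28],[20,125,0,0,0,0.35],[24,149,0,0,0,0.42],[28,171,0,0,0,0.48],[31,190,0,0,0,0.53]]

```text
time_s: 6.72
tool_pos: [0.532, 0.0578, 0.2064]
tcp_rot: [-0.0, 0.807, 0.591, 0.0]
force: [-0.8, -0.4, -2.6]
width: 0.279
```

Request:
send_rows:
  plan:
    - [[2,14,0,0,0,0.035],[4,24,0,0,0,0.057],[6,29,-2,0,0,0.067],[6,31,-3,0,0,0.067],[6,31,-3,0,0,0.067]]

```text
time_s: 7.35
tool_pos: [0.5381, 0.0866, 0.2031]
tcp_rot: [-0.0, 0.788, 0.616, -0.0]
force: [0.5, -0.3, -3.2]
width: 0.274
```

```bash
python3 - <<'E'
from st import *
s,M=st()
a=cam("wrist")["image"];S=cam("scene");b=S["image"][80:310,270:510]
b=cv2.resize(b,None,fx=1.8,fy=1.8)
a=a[60:375,160:480]; a=cv2.resize(a,(360,414))
cv2.imwrite("pics/c1.png",np.hstack([a,b])[:,:,::-1])
t=cam("top");cv2.imwrite("pics/c1t.png",cv2.resize(t["image"][120:290,120:350],None,fx=3,fy=3)[:,:,::-1])
E
```

```text
t 7.35 pos [0.5381 0.0866 0.2031] xyaw 76.0 z [-5.e-04 -1.e-04 -1.e+00] w 0.274 F [ 0.5 -0.3 -3.2] j [ 0.1   0.4   1.89 -0.    0.85 -1.22]
```

View pics/c1.png

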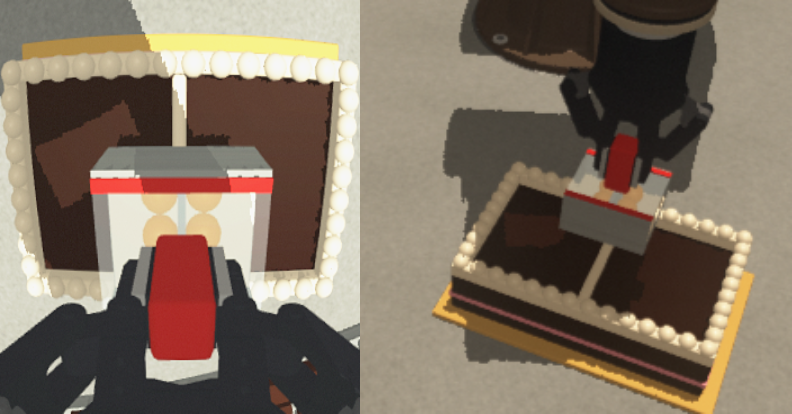

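View pics/c1t.png

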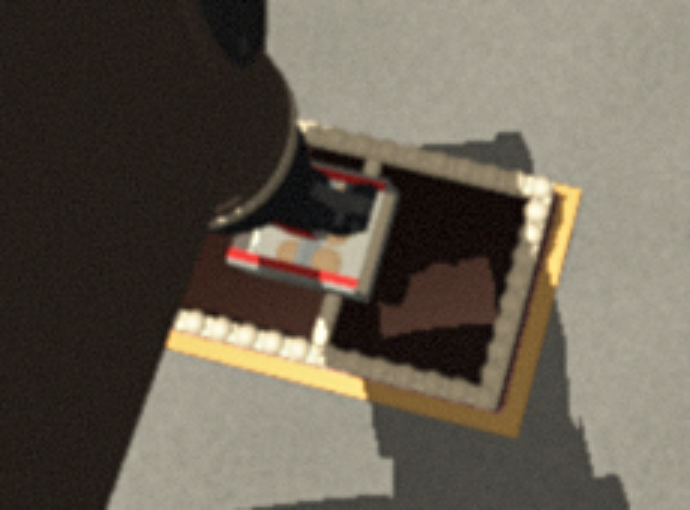

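Request:
send_rows:
  plan:
    - [[0,-2,-4,-0.05,0.012,0],[-1,-4,-8,-0.15,0.037,0],[-1,-5,-10,-0.25,0.062,0],[-1,-5,-10,-0.36,0.09,0],[-1,-5,-10,-0.47,0.117,0],[-1,-5,-10,-0.55,0.137,0],[-1,-5,-10,-0.592,0.148,0],[-1,-5,-10,-0.592,0.148,0]]

```text
time_s: 8.5
tool_pos: [0.5372, 0.0821, 0.1928]
tcp_rot: [0.184, 0.751, 0.588, -0.237]
force: [-0.4, 0.7, -2.9]
width: 0.272
```

Request:
send_rows:
  plan:
    - [[0,0,0,0,0,0],[0,0,0,0,0,0],[0,0,0,0,0,0],[0,0,0,0,0,0],[0,0,0,0,0,0],[0,0,0,0,0,0]]

```text
time_s: 9.25
tool_pos: [0.5373, 0.0819, 0.1933]
tcp_rot: [0.185, 0.751, 0.587, -0.237]
force: [0.0, 0.7, -2.2]
width: 0.278
```

```bash
cat > look.py <<'E'
from st import *
import sys
s,M=st()
a=cam("wrist")["image"];S=cam("scene");b=S["image"][80:310,270:510]
b=cv2.resize(b,None,fx=1.8,fy=1.8)
a=a[60:375,160:480]; a=cv2.resize(a,(360,414))
cv2.imwrite(sys.argv[1],np.hstack([a,b])[:,:,::-1])
E
python3 look.py pics/d1.png
```

```text
t 9.25 pos [0.5373 0.0819 0.1933] xyaw 76.05 z [-0.1389 -0.5559 -0.8196] w 0.278 F [ 0.   0.7 -2.2] j [ 0.39  0.61  1.71 -0.51  1.25 -0.67]
```

View pics/d1.png

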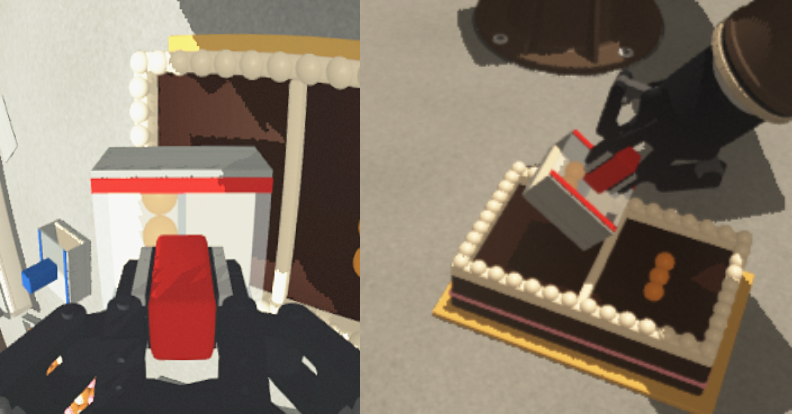

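Three balls lie on the +y half in the scene crop at about (658,275), and the other three are still in their chamber. I'll rock the other way.

Request:
send_rows:
  plan:
    - [[0,1,1,0.05,-0.012,0],[0,2,2,0.15,-0.037,0],[1,3,4,0.27,-0.067,0],[1,4,5,0.39,-0.097,0],[1,5,5,0.5,-0.125,0],[1,5,5,0.57,-0.142,0],[1,5,5,0.592,-0.148,0],[1,5,5,0.592,-0.148,0]]

```text
time_s: 10.35
tool_pos: [0.5381, 0.0866, 0.1983]
tcp_rot: [0.0, 0.788, 0.616, -0.001]
force: [-0.3, -0.1, -2.4]
width: 0.278
```

Request:
send_rows:
  plan:
    - [[0,1,-2,0.05,-0.012,0],[1,3,-4,0.15,-0.037,0],[1,5,-5,0.25,-0.062,0],[1,5,-5,0.36,-0.09,0],[1,5,-5,0.47,-0.117,0],[1,5,-5,0.55,-0.137,0],[1,5,-5,0.592,-0.148,0],[1,5,-5,0.592,-0.148,0]]

```text
time_s: 11.35
tool_pos: [0.5389, 0.0919, 0.1925]
tcp_rot: [-0.185, 0.752, 0.587, 0.236]
force: [-0.6, 0.3, -2.3]
width: 0.272
```

Request:
send_rows:
  plan:
    - [[0,0,0,0,0,0],[0,0,0,0,0,0],[0,0,0,0,0,0],[0,0,0,0,0,0],[0,0,0,0,0,0],[0,0,0,0,0,0]]

```text
time_s: 12.1
tool_pos: [0.5392, 0.0918, 0.1933]
tcp_rot: [-0.185, 0.751, 0.587, 0.237]
force: [0.2, 0.6, -2.6]
width: 0.274
```

```bash
python3 look.py pics/d2.png
```

```text
t 12.1 pos [0.5392 0.0918 0.1933] xyaw 76.05 z [ 0.139   0.5559 -0.8196] w 0.274 F [ 0.2  0.6 -2.6] j [-0.26  0.45  2.05  0.86  0.86 -2.24]
```

View pics/d2.png

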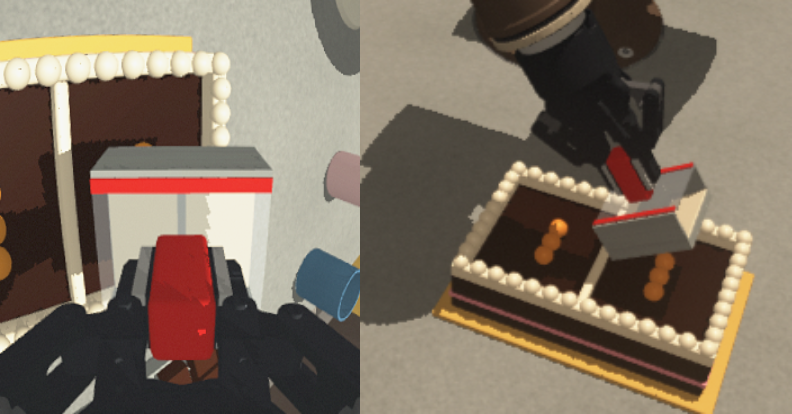

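All six balls are on the cake, three per half. I'll level the shaker and carry it back.

Request:
send_rows:
  plan:
    - [[0,-1,3,-0.05,0.012,0],[0,-2,6,-0.15,0.037,0],[-1,-3,9,-0.27,0.067,0],[-1,-4,12,-0.39,0.097,0],[-1,-5,14,-0.5,0.125,0],[-1,-5,15,-0.57,0.142,0],[-1,-5,15,-0.592,0.148,0],[-1,-5,15,-0.592,0.148,0]]

```text
time_s: 13.2
tool_pos: [0.538, 0.0871, 0.208]
tcp_rot: [-0.001, 0.788, 0.616, 0.0]
force: [-0.3, -0.5, -1.9]
width: 0.275
```

Request:
send_rows:
  plan:
    - [[-2,-10,0,0,0,-0.03],[-6,-35,0,0,0,-0.1],[-12,-72,0,0,0,-0.2],[-19,-114,0,0,0,-0.31],[-26,-158,0,0,0,-0.43],[-33,-202,0,0,0,-0.55],[-40,-246,0,0,0,-0.67],[-47,-288,0,0,0,-0.79]]

```text
time_s: 14.2
tool_pos: [0.49, -0.2035, 0.2083]
tcp_rot: [-0.0, 0.965, 0.262, 0.0]
force: [0.9, 0.5, -1.9]
width: 0.275
```

Request:
send_rows:
  plan:
    - [[-6,-37,-10,0,0,-0.1],[-10,-62,-30,0,0,-0.17],[-13,-76,-55,0,0,-0.205],[-14,-81,-80,0,0,-0.217],[-14,-81,-100,0,0,-0.217],[-14,-81,-112,0,0,-0.217],[-14,-81,-120,0,0,-0.217],[-14,-81,-122,0,0,-0.217]]

```text
time_s: 15.2
tool_pos: [0.4771, -0.2823, 0.0862]
tcp_rot: [-0.0, 0.987, 0.159, 0.0]
force: [0.0, -0.4, -2.3]
width: 0.273
```

```bash
cat > look2.py <<'E'
from st import *
import sys
s,M=st()
a=cam("wrist")["image"];b=cam("scene")["image"][110:260,130:330]
b=cv2.resize(b,None,fx=2.5,fy=2.5)
a=a[100:375,160:480]; a=cv2.resize(a,(300,375))
cv2.imwrite(sys.argv[1],np.hstack([a,b])[:,:,::-1])
E
python3 look2.py pics/p1.png
```

```text
t 15.2 pos [ 0.4771 -0.2823  0.0862] xyaw 18.31 z [-0.e+00  1.e-04 -1.e+00] w 0.273 F [ 0.  -0.4 -2.3] j [-0.59  0.58  1.96  0.    0.61 -0.91]
```

View pics/p1.png

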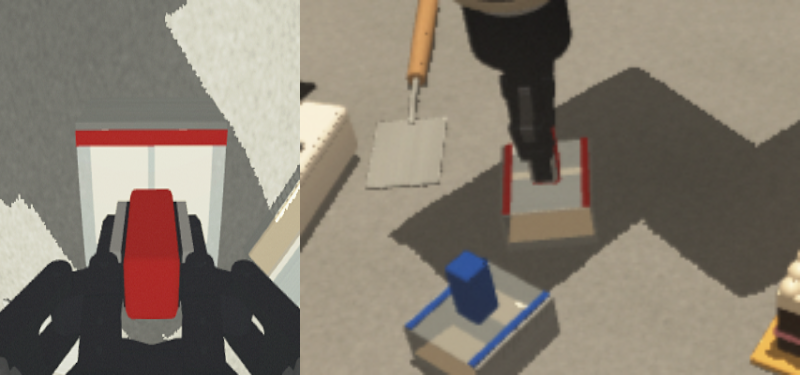

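The shaker is empty, level and about 10 mm above the worktop. I'll lower it gently and watch the force.

Request:
send_rows:
  plan:
    - [[0,0,-3,0,0,0],[0,0,-6,0,0,0],[0,0,-8,0,0,0],[0,0,-9,0,0,0],[0,0,-9,0,0,0],[0,0,-9,0,0,0]]

```text
time_s: 16.05
tool_pos: [0.4773, -0.2821, 0.0773]
tcp_rot: [0.0, 0.987, 0.159, -0.0]
force: [0.5, 0.6, -2.7]
width: 0.277
```

Request:
send_rows:
  plan:
    - [[0,0,-0.5,0,0,0],[0,0,-1,0,0,0],[0,0,-1,0,0,0],[0,0,-1,0,0,0]]

```text
time_s: 16.55
tool_pos: [0.4772, -0.2822, 0.0766]
tcp_rot: [0.0, 0.987, 0.159, 0.0]
force: [-1.4, 1.3, 5.7]
width: 0.275
```

Contact shows at the same force as at pick-up (about 5.7 N), so I'll release.

Request:
send_rows:
  plan:
    - [[0,0,0,0,0,0],[0,0,0,0,0,0],[0,0,0,0,0,0],[0,0,0,0,0,0],[0,0,0,0,0,0],[0,0,0,0,0,0],[0,0,0,0,0,0]]
  hand: 1

```text
time_s: 17.42
tool_pos: [0.4772, -0.2821, 0.0763]
tcp_rot: [-0.0, 0.987, 0.159, -0.0]
force: [-0.5, -1.0, 0.2]
width: 0.997
```

Request:
send_rows:
  plan:
    - [[0,0,8,0,0,0],[0,0,25,0,0,0],[0,0,50,0,0,0],[0,0,80,0,0,0],[0,0,120,0,0,0],[0,0,160,0,0,0],[0,0,175,0,0,0],[0,0,175,0,0,0]]

```text
time_s: 18.42
tool_pos: [0.4776, -0.2824, 0.2527]
tcp_rot: [0.001, 0.987, 0.159, 0.001]
force: [0.7, 0.1, 0.2]
width: 0.999
```

```bash
python3 - <<'E'
from st import *
s,M=st()
t=cam("top");sc=cam("scene")
C=np.array([.5388,.0868]);a=np.radians(-14);E=np.array([[np.cos(a),np.sin(a)],[-np.sin(a),np.cos(a)]])
for n,d,b in(("top",t,(155,145,325,270)),("scene",sc,(310,165,495,310))):
    im=cv2.cvtColor(d["image"],cv2.COLOR_RGB2HSV);g=np.zeros(im.shape[:2],np.uint8)
    m=cv2.inRange(im,(8,150,60),(22,255,255));g[b[1]:b[3],b[0]:b[2]]=m[b[1]:b[3],b[0]:b[2]]
    k,l,S,c=cv2.connectedComponentsWithStats(g)
    for i in range(1,k):
        if S[i][4]>20: print(n,S[i],c[i].round(1),"cake xy",(E@(onz(d,*c[i],.068)[:2]-C)).round(3))
A=cv2.resize(t["image"][130:280,150:430],None,fx=2.6,fy=2.6);B=cv2.resize(sc["image"][140:320,160:500],(728,385))
cv2.imwrite("pics/e1.png",cv2.resize(np.vstack([A,B]),(540,575))[:,:,::-1] if 0 else A[:,:,::-1]);cv2.imwrite("pics/e2.png",B[:,:,::-1])
E
```

```text
t 18.43 pos [ 0.4776 -0.2824  0.2527] xyaw 18.33 z [ 0.002  -0.0014 -1.    ] w 0.999 F [0.7 0.1 0.2] j [-0.59  0.35  1.82  0.    0.97 -0.91]
top [200 181  17  29 273] [208.7 195.1] cake xy [0.003 0.061]
top [297 185  12  41  72] [302.8 203.4] cake xy [ 0.035 -0.144]
top [252 193  17  29 260] [259.9 207.1] cake xy [ 0.004 -0.055]
top [285 250  10  15  45] [289.9 258.4] cake xy [-0.086 -0.147]
scene [366 201  20  26 285] [375.8 213.6] cake xy [ 0.004 -0.059]
scene [427 219  19  29 314] [435.9 233.1] cake xy [0.003 0.057]
scene [ 311  231  178   79 1982] [409.4 276.1] cake xy [0.115 0.043]
```

View pics/e1.png

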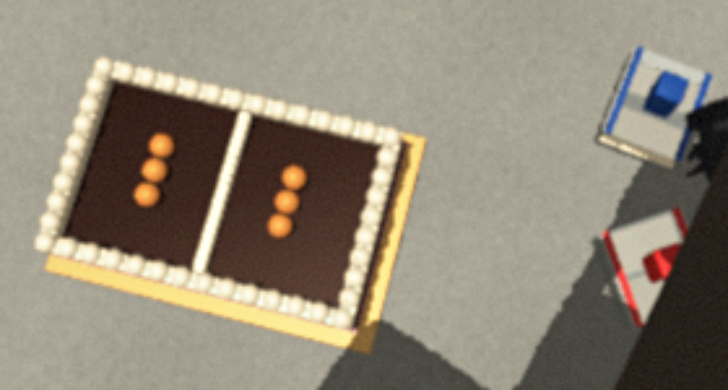

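View pics/e2.png

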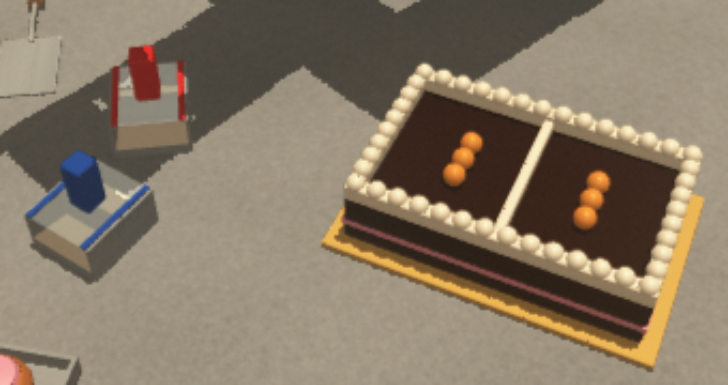

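The balls lie three per half near the middle of each half (rows centred at cake y of about +0.06 and -0.057). The red shaker stands upright and free, and the blue one hasn't moved.

```bash
python3 -c "
from station import env
env.sign_off()"
```

```text
the job is handed in; nothing more can be done
```

I gripped the red-gripped shaker by its post and carried it level over the cake. I tipped it about 35° to one side, then 35° to the other, so each chamber emptied onto its own half. Then I stood it back where it started, let go and raised the arm clear. I handed the job in at about 18.4 s of the 56 s allowed; the hand-in gave no verdict.

**Balls:** both the top and scene cameras show three balls on each half, well inside the cream border. The rows are centred at cake (x, y) of about (+3, +59) mm and (+4, −57) mm, with the two views agreeing to about 4 mm.

**Shakers:** the red shaker stands upright, empty and released. The blue shaker looks to be where it was; I checked it by eye in the pictures and did not measure it again.

**Forces:** the tool's force reading stayed within about 6 N at every check. It was highest with the shaker gripped on the worktop, at pick-up and set-down. I saw no contact with the cake. No check failed.

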